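# Blow the kiln dust out of a bisque beaker on the press-down air rinser

## Task

Blow the kiln dust out of the faceted beaker that lies on its side on the ware board: pick it up, turn it mouth down over the upright air post of the press-down rinser and push it squarely down on the sprung spider until the spider is fully home on its stop. Bisque is brittle, so press firmly but do not slam it, and leave the bowl, the cup, the brush and the rib around it where they are. Finish while still holding the beaker pressed down against the stop: do not let go.

Things in the scene. Friction and masses are not known exactly. Their poses are not given: they have to be found in the camera images.
- beaker: Bisque beaker with eight flat sides, the only faceted piece: 62 mm across flats, 100 mm tall, wall 5, floor 7, about 0.24 kg. It starts lying on a flat on the ware board, mouth facing the robot's left (+y) give or take 50 degrees; two flats stand upright, 62 mm apart, to be gripped. Origin: its middle, on its axis, 50 mm from each end. z runs from foot to open mouth; x and y are square to flats.
- beaker_rim (a point): Centre of the beaker's open mouth, in the plane of the rim, 50 mm from beaker along its z.
- rinser: Press-down air rinser, fixed: base plate 200 x 180 mm; round dust pan, radius 80 mm, with a slotted grate, 25 mm high; in its centre a brass valve housing, radius 15.5, top 44 mm above the table, with the air post in it. Gauge and air inlet, up to 70 mm high, on its far edge, 96 mm from the post along its +x. Origin: on the table surface on the post's axis, z up.
- post_tip (a point): Tip of the fixed upright air post, 112 mm above the table: 11 mm thick with a 17 mm nozzle head. It goes inside the upturned beaker.
- spider_top (a point): Centre of the top face of the sprung spider: six flat steel arms, 40 mm long from the post's axis, 7 mm wide, that take the beaker's rim. It stands 62 mm above the table when free and 50 mm when on its stop. It moves with the spider.
- valve (a joint): Travel of the sprung spider, m: 0 when free (up), 0.012 when pushed fully down on its hard stop (hub on the housing). The spring pushes up with about 7 N at first, 13 N at the stop; the beaker's weight alone does not move it.
- board: Wooden ware board, fixed, 170 x 400 mm, top face 18 mm above the table. Origin: under its centre, at the table surface; y along its length.
- bowl: Bystander: small round bisque bowl, 90 mm across, 42 mm tall, upright near the board's right (-y) end, on the side of the beaker's foot. Origin: centre of its underside.
- round_cup: Bystander: round bisque cup, 68 mm across, 60 mm tall, upright near the board's left (+y) end. Origin: centre of its underside.
- brush: Bystander: wooden brush 170 mm long, lying on the table on the robot's side of the rinser.
- rib: Bystander: flat wooden shaping rib, 45 x 95 x 7 mm, lying on the table behind the work. Farther back, at the table's far side, stand a jar, a plaster mould and a pot of tools, 95 mm tall and more.
Things that resemble listed ones, but are neither listed nor needed, are in the scene too. What is shaped like the beaker but purple is not meant.

How it is judged (in metres and radians):
On the way, in this order (a step that is already met when the one before it is completed fails the run):
1. the beaker is off the board and turned mouth down (angle between beaker's own z axis and vertical above 2.8 rad and height (world z) of beaker_rim above 0.075 m and contact force between beaker and board below 0.1 N), for 0.1 s.
2. it is lowered over the air post, the post standing inside it, the spider not yet home (angle between beaker's own z axis and vertical above 2.8 rad and horizontal distance between beaker_rim and post_tip below 0.017 m and height (world z) of beaker_rim below 0.105 m and value of joint valve below 0.009 m), for 0.1 s.
At the end, for the whole second after the job is handed in: The beaker is mouth down over the post, upright within 7 degrees, its rim centred on the post within 10 mm and bearing on the spider with more than 9 N; the spider is within 1 mm of its stop; the fingers hold or press the beaker, still, and the robot touches no part of the rinser (value of joint valve above 0.011 m and angle between beaker's own z axis and vertical above 3.02 rad and horizontal distance between beaker_rim and post_tip below 0.01 m and horizontal distance between beaker and post_tip below 0.014 m and contact force between beaker and rinser above 9 N and contact force between the fingers and beaker above 2 N and contact force between each of the arm, the fingers and rinser below 0.5 N and linear speed of beaker below 0.01 m/s); the arm keeps its last pose, push and grip.
It fails at once if the beaker is slammed or forced on the spider (over 60 N) (contact force between beaker and rinser above 60 N).
It fails at once if another piece of ware or a tool is shifted by more than 30 mm (distance of any of bowl, round_cup, brush, rib from where it was at the start of the episode above 0.03 m).
It also fails if it takes over 64 s, if anything falls off the work surface, if the arm or the gripper's body presses on something with over 40 N, if the wrist force passes 120 N, or if a joint passes its speed limit or range.

## Robot

A 7-joint arm with a two-finger parallel gripper is mounted at the origin on the work surface. World frame = base frame: x ahead of the robot, y to its left, z up, the work surface at z = 0. Lengths are in m, angles in degrees, forces in N, time in s.
With the tool pointing down it reaches from about 0.35 to 0.775 m from the base axis. Payload 3.1 kg.
Tool frame: the origin (TCP) lies on the centre line of the jaws, within the pads' length; the fingertips stand 17 mm ahead of it and the grasp point (between the pads) lies 2 mm behind it (robot.tip_reach is the distance from the TCP to the fingertips, in m); z points along the fingers, y is the line along which they close (so a half turn about z gives the same grasp; the last joint's range is limited). The gripper opens to 85 mm and grips with 20 to 120 N. Pads are 22 mm wide; open, the fingers measure 114 mm over their backs; the gripper's body (76 mm by 85 mm) begins 54 mm behind the grasp point. The pads swing forward as they close: fully open they stand 13 mm farther back than shut.
Start: joints at [67.111, 17.813, 0.802, 86.603, -0.252, 75.585, -1.558], TCP at [0.193, -0.515, 0.219] pointing down, gripper open.
Joint ranges: [-154.91, 154.91], [-16.99, 109.72], [-72.82, 74.43], [7.12, 147.25], [-82.49, 262.49], [11.32, 116.49], [-174.64, 174.64]. Speed limits (degrees/s): [159.86, 159.86, 180, 180, 180, 180, 180].

## Interface

Orientations are given as [roll, pitch, yaw] about the fixed x, y, z axes, in that order (R = Rz(yaw) Ry(pitch) Rx(roll)).
In Python, from station import robot, fingers, vision, workorder, recognise gives the robot as it stands. Calls block until the motion is done:
- robot.move_to(position, orientation): joint-space move of the TCP to a pose.
- robot.line_to(position, orientation=None, velocity=0.15, f_stop=None): straight line of the TCP; orientation=None keeps the orientation; velocity is the mean speed in m/s. With f_stop (N) it stops when the force on the tool has changed by that much, and returns True; else False.
- robot.move_j(angles): joint-space move.
- fingers.gripper_to(opening, force=None): opening from 0.0 (shut) to 1.0 (fully open); force is the grip in N (None keeps the last); returns when the fingers have stopped.
- robot.pause(seconds).
- robot.inverse_kinematics(position, orientation): joint angles nearest the present ones, or None.
- vision.grab_frame(name): name is "scene" or "top"; returns the picture (420x560x3 uint8, red, green, blue); there is no depth.
- vision.calibration(name): a dict with "mtx" (3x3 intrinsics, pixels), "extrinsics" (4x4, takes a point from world to camera coordinates). Camera axes: x right, y up, looking along -z (the intrinsics and any distortion apply to the point x, -y, -z); pixel columns grow to the right and rows downward; lengths in m; the calibration is good to about 2 mm. A picture is of the moment at which its call begins. calibration takes no time and is no camera call.
A pose or a line that the arm cannot do raises robot.PlanningError and nothing moves.
- workorder.close_job(): hands the job in; it is judged then, once.
Trained networks look in the newest picture that a camera, given by its name, has taken for a name from the list of things; names that differ only in an ending like _2 or _b are one class to them, and where a whole thing is asked for, a point or a joint stands for the part that bears it (a point fixed in the world has none). Each returns a list of dicts, best first, with "p" (0 to 1); they miss things now and then, are a little off and sometimes report something else, mostly with a low value. They report only what shows in the picture. A call takes as long as a camera call. They do not tell look-alikes from the thing itself.
- recognise(label, camera): "rect" ([centre column, centre row, width, height] in pixels, round what is visible of it).
Readings, each from a call of its own:
- robot.current_time_s(): time.
- robot.current_joint_positions(): joint angles.
- robot.current_dq(): joint speeds.
- robot.current_joint_torque(): joint torques, N m.
- robot.current_tool_pos(): TCP position.
- robot.current_eef_rot(): TCP orientation.
- robot.current_contact_force(): force on the tool from outside, world axes, zero at the start.
- robot.current_torque(): the same for the moment, N m.
- robot.current_finger_gap(): opening from 0.0 (shut) to 1.0 (fully open).
- robot.current_gripper_force(): force on a finger pad.
Only numpy, scipy, OpenCV 4.12 (cv2) and the standard library are available. Lean on these libraries where they do the work, as an engineer would, in place of code of your own. Each camera call takes 0.05 s, during which the arm holds its last target. There are 200 camera calls.

## Working session

There is one attempt and no reset: what is moved stays moved. The work goes in short steps, each a Python script; the robot and the scene stay as the last script left them, time stands still between calls to the robot, and variables do not carry over. Pictures are saved under pics/ and viewed, at most 10 in all, crops included, and the job is handed in when it is done.

```bash
mkdir -p pics && ls && python3 - <<'E'
from station import robot, fingers, vision, workorder, recognise
import cv2
for n in ("top","scene"):
    im=vision.grab_frame(n); cv2.imwrite(f"pics/{n}0.png",im[:,:,::-1])
    c=vision.calibration(n); print(n,{k:(v.round(4).tolist() if hasattr(v,'round') else v) for k,v in c.items()})
    for l in ("beaker","rinser","post_tip","spider_top","bowl","round_cup"):
        print(l,[(r['rect'],round(r['p'],2)) for r in recognise(l,n)])
print(robot.current_time_s(), robot.current_eef_rot(), robot.tip_reach)
E
```

```text
pics
top {'mtx': [[536.7239, 0.0, 277.2992], [0.0, 536.7239, 218.3891], [0.0, 0.0, 1.0]], 'extrinsics': [[0.063, -0.998, -0.0049, -0.0381], [0.9715, 0.0602, 0.2294, -0.5532], [-0.2287, -0.0192, 0.9733, -1.3274], [0.0, 0.0, 0.0, 1.0]]}
beaker [([154.6, 162.4, 44.4, 40.5], 0.95), ([307.4, 307.5, 35.0, 45.3], 0.95), ([193.8, 226.9, 48.4, 35.9], 0.55)]
rinser [([357.6, 225.0, 82.7, 89.0], 0.97), ([198.0, 237.7, 151.4, 72.7], 0.33)]
post_tip [([356.9, 225.2, 86.4, 86.7], 0.95)]
spider_top [([361.4, 223.9, 33.2, 28.2], 0.76)]
bowl [([252.6, 230.2, 33.5, 33.1], 0.57), ([192.2, 227.9, 42.5, 40.9], 0.55)]
round_cup [([135.2, 246.5, 27.9, 28.2], 0.87)]
scene {'mtx': [[516.916, 0.0, 280.8655], [0.0, 516.916, 216.0014], [0.0, 0.0, 1.0]], 'extrinsics': [[0.7691, 0.639, 0.0133, -0.386], [-0.3535, 0.4079, 0.8418, 0.1311], [0.5325, -0.6522, 0.5396, -1.7311], [0.0, 0.0, 0.0, 1.0]]}
beaker [([214.4, 215.6, 37.0, 23.6], 0.97), ([330.2, 192.6, 19.1, 36.1], 0.74), ([406.2, 196.3, 31.2, 24.2], 0.68)]
rinser [([245.9, 279.5, 101.9, 77.0], 0.93)]
post_tip [([246.1, 281.3, 103.5, 77.8], 0.62)]
spider_top [([241.8, 262.9, 30.3, 16.7], 0.9)]
bowl [([299.5, 215.6, 30.3, 25.3], 0.97), ([239.8, 263.6, 31.4, 18.5], 0.53)]
round_cup [([342.8, 169.8, 21.9, 22.7], 0.85)]
0.7 [1.79996048e+02 1.63894503e-03 2.05049962e+01] 0.017
```

```bash
python3 - <<'E'
import cv2
a=cv2.imread("pics/top0.png"); cv2.imwrite("pics/top_c.png",cv2.resize(a[120:350,100:430],None,fx=2.4,fy=2.4,interpolation=cv2.INTER_CUBIC))
a=cv2.imread("pics/scene0.png"); cv2.imwrite("pics/scene_c.png",cv2.resize(a[130:350,170:450],None,fx=2.7,fy=2.7,interpolation=cv2.INTER_CUBIC))
E
```

```text
(no output)
```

View pics/top_c.png

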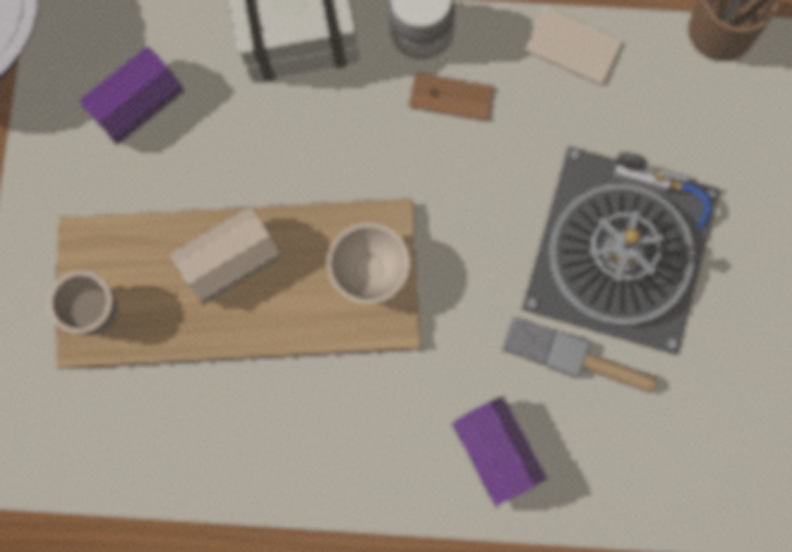

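View pics/scene_c.png

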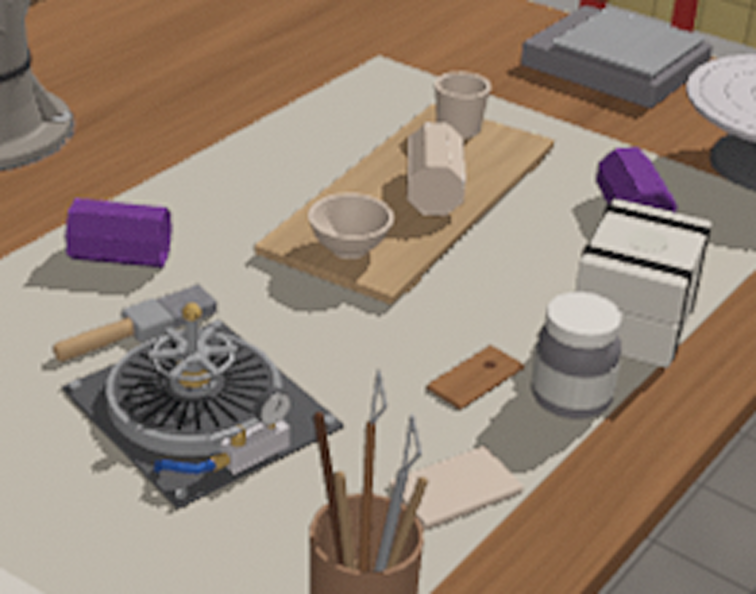

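The top view shows the beige faceted piece at about (193,227) on the board, and purple look-alikes at (155,160) and (307,308). The round cup is at (135,246), the bowl at (253,230), and the gold post tip at (363,219). In the scene view the beige beaker is at (331,192), the post tip at (241,245), and purple pieces are at (214,216) and (406,196). I choose the beige one on the board. Next I fit its pose and check the fit in a close crop.

```bash
cat > h.py <<'E'
import numpy as np, cv2
from scipy.optimize import minimize, least_squares
from station import robot, fingers, vision, workorder, recognise
CAL={n:vision.calibration(n) for n in ("top","scene")}
def proj(n,P):
    c=CAL[n]; P=np.atleast_2d(P); q=P@c["extrinsics"][:3,:3].T+c["extrinsics"][:3,3]
    q=q*[1,-1,-1]; u=q@c["mtx"].T; return u[:,:2]/u[:,2:]
def tri(px):  # {cam: pixel} -> point
    return least_squares(lambda p:np.concatenate([(proj(n,p)[0]-px[n]) for n in px]),[.5,0,.1])
def octagon(x,y,z,yaw):  # beaker lying, mouth toward yaw
    a=np.radians(22.5+45*np.arange(8)); r=.031/np.cos(np.pi/8)
    d=np.array([np.cos(yaw),np.sin(yaw),0]); s=np.array([-d[1],d[0],0])
    ring=np.outer(r*np.cos(a),s)+np.outer(r*np.sin(a),[0,0,1])+[x,y,z]
    return np.vstack([ring-.05*d,ring+.05*d])
E
python3 - <<'E'
from h import *
t=tri({"top":[363.3,218.75],"scene":[240.7,245.2]}); print("tip",t.x.round(4),t.fun.round(2))
im={n:cv2.imread(f"pics/{n}0.png") for n in CAL}
box={"top":(165,198,225,252),"scene":(310,168,355,215)}
# silhouette by grabcut
def mask(n,rect):
    m=np.zeros(im[n].shape[:2],np.uint8); cv2.grabCut(im[n],m,rect,np.zeros((1,65)),np.zeros((1,65)),8,cv2.GC_INIT_WITH_RECT)
    return ((m==1)|(m==3)).astype(np.uint8)
M={"top":mask("top",(168,203,52,45)),"scene":mask("scene",(317,172,30,41))}
S=4
MB={n:cv2.resize(M[n],None,fx=S,fy=S,interpolation=cv2.INTER_LINEAR) for n in M}
def hull(n,p): return cv2.convexHull(((proj(n,octagon(p[0],p[1],.049,p[2]))+.5)*S).astype(np.float32))
def cost(p,ns=("top","scene")):
    c=0
    for n in ns:
        h=np.zeros_like(MB[n]); cv2.fillPoly(h,[hull(n,p).round().astype(int)],1)
        c+=1-(h&MB[n]).sum()/(h|MB[n]).sum()
    return c
b=tri({"top":[193,227],"scene":[331,192]}).x; print("rough",b.round(3))
for ns in (("top",),("top","scene")):
  best=min((minimize(cost,[b[0],b[1],np.radians(a)],args=(ns,),method="Nelder-Mead",options=dict(initial_simplex=[[b[0],b[1],np.radians(a)],[b[0]+.02,b[1],np.radians(a)],[b[0],b[1]+.02,np.radians(a)],[b[0],b[1],np.radians(a+15)]])) for a in (60,90,115,130)),key=lambda r:r.fun)
  print(ns,best.x[:2].round(4),np.degrees(best.x[2]).round(1),best.fun)
p=best.x; out=[]
for n,(x0,y0,x1,y1) in box.items():
    k=6; o=cv2.resize(im[n][y0:y1,x0:x1],None,fx=k,fy=k,interpolation=cv2.INTER_CUBIC)
    pts=lambda h:((h/S-[x0,y0])*k).round().astype(int)
    cv2.polylines(o,[pts(hull(n,p))],True,(0,255,0),1)
    cs,_=cv2.findContours(MB[n],0,1); 
    for c in cs: cv2.polylines(o,[pts(c)],True,(0,0,255),1)
    out.append(cv2.copyMakeBorder(o,0,330-o.shape[0],0,8,0))
cv2.imwrite("pics/fit.png",np.hstack(out))
E
```

```text
tip [ 0.5581 -0.2202  0.1024] [-0.05 -0.05 -0.06  0.01]
rough [0.521 0.215 0.046]
('top',) [0.5474 0.2293] 122.1 0.17873143126621083
('top', 'scene') [0.5224 0.2114] 125.0 0.6575435052271726
```

View pics/fit.png

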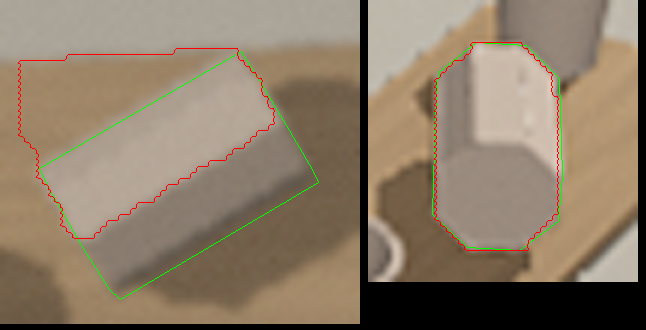

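The crop confirms the unpainted beige octagonal beaker: the fitted outline matches it in both cameras, with its foot towards the scene camera and its mouth towards +y/−x. Next I search for grasp and press poses the arm can reach.

```bash
cat >> h.py <<'E'
from scipy.spatial.transform import Rotation as Rot
B=np.array([.5224,.2114,.049]); YAW=np.radians(125); D=np.array([np.cos(YAW),np.sin(YAW),0]); Z=np.array([0,0,1.])
def eul(a,y): return Rot.from_matrix(np.c_[np.cross(y,a),y,a]).as_euler("xyz",degrees=True)
def grasp(th,sg,g,up=0.,back=0.,b=B):
    a=-np.cos(th)*Z+np.sin(th)*D; y=sg*np.cross(Z,D)
    return b+g*D+.002*a+up*Z-back*a, eul(a,y)
def press(th,sg,g,phi,c):   # c = beaker centre (mouth down)
    f=np.array([np.cos(phi),np.sin(phi),0]); a=np.cos(th)*f-np.sin(th)*Z; y=sg*np.cross(f,Z)
    return c-g*Z+.002*a, eul(a,y)
E
python3 - <<'E'
from h import *
t=least_squares(lambda p:np.concatenate([proj(n,[p[0],p[1],.107])[0]-q for n,q in {"top":[363.3,218.75],"scene":[240.7,245.2]}.items()]),[.5,-.2]); print(t.x,t.fun.round(1))
ik=lambda pe:robot.inverse_kinematics(*pe)
for thd in (0,15,30,40):
  th=np.radians(thd)
  for sg in (1,-1):
    q=ik(grasp(th,sg,-.01)); q2=ik(grasp(th,sg,-.01,up=.18))
    if q is None or q2 is None: print(thd,sg,"no grasp",q is None,q2 is None); continue
    print(thd,sg,"grasp",np.round(q),np.round(q2))
    for ph in range(-100,61,20):
      r=[ik(press(th,sg,-.01,np.radians(ph),np.array([*t.x,z]))) for z in (.1,.23)]
      if all(v is not None for v in r): print("   phi",ph,*[np.round(v).astype(int) for v in r])
E
```

```text
[ 0.55863787 -0.22098599] [ 0.5 -0.7 -0.2 -1.3]
0 1 grasp [ -64.   44.   64.   99.  -43.   66. -132.] [ -65.   30.   65.   85.  -27.   82. -145.]
   phi -100 [ -2  65 -20  85  80 116 116] [ -9  51 -10  88  75 112 127]
   phi -80 [-11  57 -10 107  86 100 106] [ -3  43 -20 109  89 106 118]
   phi -60 [-28  55  11 126  99  81  88] [-36  36  22 130  98  75 103]
   phi -40 [-39  66  32 142 126  77  56] [-18  31  11 146 132  83  89]
   phi 0 [ 26  60  22 139 219 115  86] [  3  46  54 144 220 111  61]
   phi 20 [109  88 -66 121 -62  23  75] [107  61 -66 125 -82  37  72]
   phi 40 [ 76  61 -25 103 -69  75  66] [ 75  45 -24 106 -74  80  56]
   phi 60 [ 69  67 -23  81 -54  90  51] [ 69  54 -23  84 -60  95  43]
0 -1 grasp [ 17.  44. -62.  95.  42.  67. -20.] [ 18.  33. -65.  82.  29.  84. -11.]
   phi -100 [ -2  65 -20  85  81 116 -64] [ -9  51 -10  88  75 112 -53]
   phi -80 [  5  62 -31 106  97 116 -73] [-11  42 -10 109  86 100 -62]
   phi -60 [  9  60 -30 125 114 114 -81] [ 18  44 -44 128 112 112 -65]
   phi -40 [ -39   66   32  142  126   77 -124] [ 28  38 -40 144 137 103 -70]
   phi 0 [ 26
[... 3963 characters left out ...]
] [ 19  36 -41  85  64 100 -40]
   phi -80 [ 20  35 -38 108  75  78 -47] [ 29  27 -51 101  70  87 -33]
   phi -60 [ 29  28 -43 122  89  63 -43] [ 40  15 -53 114  72  63 -21]
   phi -40 [ 34  18 -35 133 110  39 -44] [ 47   2 -44 124  71  30  -3]
   phi -20 [ 73  24 -61 136 139  27 -39] [-51 -14  63 130  72  15  23]
   phi 20 [  36   23   11  121  -82   49 -139] [  -8   18   65  115  -75   67 -157]
   phi 40 [  38   31   14  106  -66   66 -138] [  35   21   18  100  -60   75 -153]
   phi 60 [  38   40   13   90  -55   81 -136] [  55   32  -11   83  -42   83 -154]<stdin>:11: UserWarning: Gimbal lock detected. Setting third angle to zero since it is not possible to uniquely determine all angles.
```

```bash
cat >> h.py <<'E'
TH=np.radians(30); SG=-1; G=-.015; PHI=np.radians(-80); TIP=np.array([.5586,-.2210])
E
python3 - <<'E'
from h import *
robot.move_to(*grasp(TH,SG,G,up=.15)); print(robot.current_time_s())
robot.line_to(*grasp(TH,SG,G,back=.05),velocity=.15)
f0=robot.current_contact_force()
print(robot.line_to(*grasp(TH,SG,G),velocity=.06,f_stop=8), robot.current_contact_force()-f0)
fingers.gripper_to(0.0,force=70)
print(robot.current_finger_gap()*85, robot.current_gripper_force(), robot.current_contact_force().round(2))
print(robot.line_to(grasp(TH,SG,G,up=.06)[0],velocity=.08))
print(robot.current_finger_gap()*85, robot.current_contact_force().round(2), robot.current_joint_positions().round(), robot.current_time_s())
im=[cv2.cvtColor(vision.grab_frame(n),cv2.COLOR_RGB2BGR) for n in ("top","scene")]
cv2.imwrite("pics/lift.png",np.hstack([cv2.resize(im[0][150:350,130:330],(400,400)),cv2.resize(im[1][80:280,230:430],(400,400))]))
E
```

```text
3.4667
False [-1.67848272 -0.28406202 -0.51919172]
57.370449262998925 73.21283966302872 [ 1.6  -1.72  5.2 ]
False
57.36035734233718 [ 0.65  0.86 -2.91] [ 24.  45. -51.  82.   5.  74.  14.] 6.6333
```

View pics/lift.png

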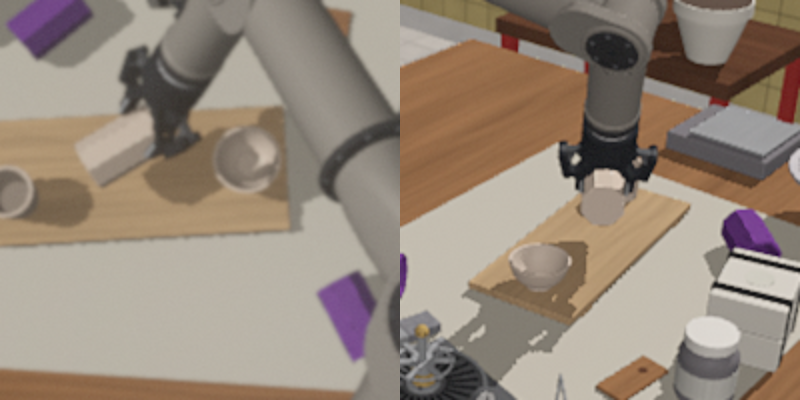

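The beaker is held level and clear of the board, and the bowl and cup haven't moved. Next I turn it over and bring it above the post.

```bash
python3 - <<'E'
from h import *
robot.line_to(grasp(TH,SG,G,up=.18)[0],velocity=.12)
robot.move_to(*press(TH,SG,G,PHI,np.array([*TIP,.24])))
robot.pause(.3)
print(robot.current_joint_positions().round(), robot.current_tool_pos().round(4), robot.current_eef_rot().round(2), press(TH,SG,G,PHI,np.array([*TIP,.24])), robot.current_time_s(), robot.current_contact_force().round(2),robot.current_torque().round(2))
out=[]
for n,s in (("top",4),("scene",4)):
    im=cv2.cvtColor(vision.grab_frame(n),cv2.COLOR_RGB2BGR); cv2.imwrite(f"pics/{n}_above.png",im)
    u,v=proj(n,[*TIP,.17])[0].round().astype(int)
    o=cv2.resize(im[v-65:v+65,u-48:u+48],None,fx=s,fy=s,interpolation=cv2.INTER_CUBIC)
    # predicted outline of beaker at centre TIP,.24 and tip
    a=np.radians(22.5+45*np.arange(8))+PHI; r=.031/np.cos(np.pi/8)
    P=np.vstack([np.c_[TIP[0]+r*np.cos(a),TIP[1]+r*np.sin(a),np.full(8,z)] for z in (.19,.29)])
    h=cv2.convexHull(proj(n,P).astype(np.float32)); cv2.polylines(o,[((h+.5-[u-48,v-65])*s).round().astype(int)],True,(0,255,0),1)
    t=((proj(n,[*TIP,.112])[0]+.5-[u-48,v-65])*s).round().astype(int); cv2.drawMarker(o,tuple(map(int,t)),(0,0,255),0,14,1)
    out.append(o)
cv2.imwrite("pics/above.png",np.hstack(out))
E
```

```text
[ 16.  27. -39. 104.  74.  88. -38.] [ 0.559  -0.2226  0.2538] [-180.     59.96   99.99] (array([ 0.55890077, -0.22270574,  0.254     ]), array([180.,  60., 100.])) 9.6167 [ 0.31 -0.56 -1.5 ] [ 1.43  0.25 -0.03]
```

View pics/above.png

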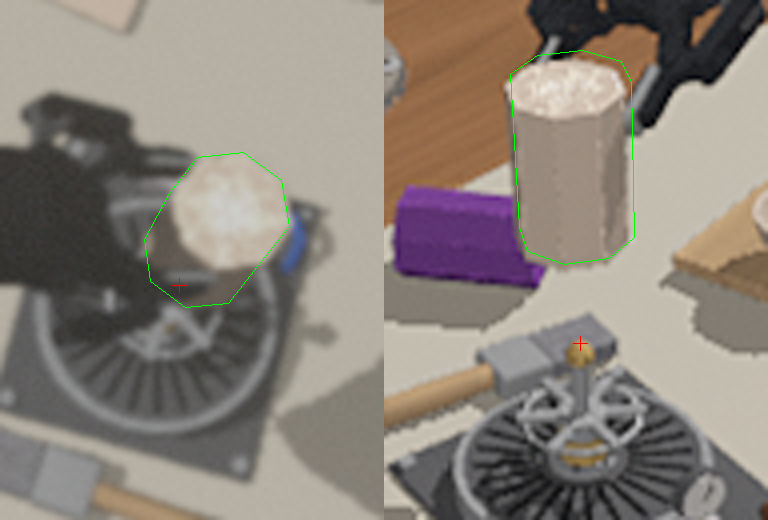

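The beaker is mouth down over the post, with a small offset of a pixel or two from the prediction in the scene view. I'll fit its actual pose and cross-check the post axis against the pan circle.

```bash
python3 - <<'E'
from h import *
def unproj(n,px,z):
    return least_squares(lambda p:proj(n,[p[0],p[1],z])[0]-px,[.55,-.2]).x
t0=cv2.imread("pics/top0.png"); g=cv2.cvtColor(t0,cv2.COLOR_BGR2GRAY)
k=4; big=cv2.resize(g[170:290,300:420],None,fx=k,fy=k,interpolation=cv2.INTER_CUBIC)
c=cv2.HoughCircles(cv2.GaussianBlur(big,(0,0),2),cv2.HOUGH_GRADIENT,1.5,400,param1=80,param2=30,minRadius=100,maxRadius=150)
for u,v,r in c[0]:
    p=[300+u/k-.4,170+v/k-.4]; print("pan",p,r/k,"exp r",.08*536.7/1.27,unproj("top",p,.025))
S=4
im={n:cv2.imread(f"pics/{n}_above.png") for n in CAL}
a=np.radians(22.5+45*np.arange(8))+PHI; r=.031/np.cos(np.pi/8)
def pts(p,z):
    R=Rot.from_euler("xyz",[p[3],p[4],0]).as_matrix()
    return np.c_[r*np.cos(a),r*np.sin(a),np.full(8,z)]@R.T+p[:3]
def fill(n,P):
    m=np.zeros((420*S,560*S),np.uint8); cv2.fillPoly(m,[cv2.convexHull(((proj(n,P)+.5)*S).astype(np.float32)).round().astype(int)],1); return m
p0=np.array([*TIP,.24,0,0]); h0=fill("scene",np.vstack([pts(p0,-.05),pts(p0,.05)]))
h0s=cv2.resize(h0,(560,420),interpolation=cv2.INTER_AREA)
el=lambda n:np.ones((n,n),np.uint8)
m=np.where(cv2.erode(h0s,el(7))>0,1,np.where(cv2.dilate(h0s,el(9))>0,3,0)).astype(np.uint8)
cv2.grabCut(im["scene"],m,None,np.zeros((1,65)),np.zeros((1,65)),5,cv2.GC_INIT_WITH_MASK)
ms=((m==1)|(m==3)).astype(np.uint8); n_,l,st,_=cv2.connectedComponentsWithStats(ms); ms=(l==1+np.argmax(st[1:,4])).astype(np.uint8)
hf=fill("top",pts(p0,.05)); hfs=cv2.resize(hf,(560,420),interpolation=cv2.INTER_AREA)
gt=cv2.resize(cv2.cvtColor(im["top"],cv2.COLOR_BGR2GRAY),None,fx=S,fy=S,interpolation=cv2.INTER_LINEAR)
roi=cv2.dilate(hf,el(33)); thr,_=cv2.threshold(gt[hf>0],0,255,cv2.THRESH_OTSU)
print("thr",thr,"mean in",gt[hf>0].mean())
# foot face by hsv similarity: brighter than mat/walls
mt=((gt>195)&(roi>0)).astype(np.uint8); mt=cv2.morphologyEx(mt,cv2.MORPH_CLOSE,el(15)); mt=cv2.morphologyEx(mt,cv2.MORPH_OPEN,el(15))
MS=cv2.resize(ms,None,fx=S,fy=S,interpolation=cv2.INTER_LINEAR)
print("areas scene",MS.sum(),h0.sum(),"top",mt.sum(),hf.sum())
iou=lambda A,Bm:1-(A&Bm).sum()/(A|Bm).sum()
def cost(p,w=1.): return iou(fill("scene",np.vstack([pts(p,-.05),pts(p,.05)])),MS)+w*iou(fill("top",pts(p,.05)),mt)+.3*((p[2]-.24)/.01)**2*.05+.02*(p[3]**2+p[4]**2)
best=minimize(cost,p0,method="Nelder-Mead",options=dict(maxiter=500,initial_simplex=np.vstack([p0]+[p0+d for d in np.diag([.008,.008,.005,.08,.08])])))
p=best.x; print("fit",p[:3].round(4),np.degrees(p[3:]).round(1),best.fun,cost(p0)); print("rim",pts(p,-.05).mean(0).round(4),"foot",pts(p,.05).mean(0).round(4))
out=[]
for n,M,P in (("top",mt,pts(p,.05)),("scene",MS,np.vstack([pts(p,-.05),pts(p,.05)]))):
    u,v=proj(n,p[:3])[0].round().astype(int)
    o=cv2.resize(im[n],None,fx=S,fy=S,interpolation=cv2.INTER_CUBIC)
    cs,_=cv2.findContours(M,0,1); cv2.drawContours(o,cs,-1,(0,0,255),1)
    cs,_=cv2.findContours(fill(n,P),0,1); cv2.drawContours(o,cs,-1,(0,255,0),1)
    out.append(o[v*S-200:v*S+200,u*S-180:u*S+180])
cv2.imwrite("pics/fit2.png",np.hstack(out))
E
```

```text
Traceback (most recent call last):
TypeError: 'NoneType' object is not subscriptable
```

```bash
cat > fit2.py <<'E'
from h import *
def unproj(n,px,z):
    return least_squares(lambda p:proj(n,[p[0],p[1],z])[0]-px,[.55,-.2]).x
print("pan",unproj("top",[359,226],.025))
S=4
im={n:cv2.imread(f"pics/{n}_above.png") for n in CAL}
a=np.radians(22.5+45*np.arange(8))+PHI; r=.031/np.cos(np.pi/8)
def pts(p,z):
    R=Rot.from_euler("xyz",[p[3],p[4],0]).as_matrix()
    return np.c_[r*np.cos(a),r*np.sin(a),np.full(8,z)]@R.T+p[:3]
def fill(n,P):
    m=np.zeros((420*S,560*S),np.uint8); cv2.fillPoly(m,[cv2.convexHull(((proj(n,P)+.5)*S).astype(np.float32)).round().astype(int)],1); return m
el=lambda n:np.ones((n,n),np.uint8)
def seg(n,h):
    hs=cv2.resize(h,(560,420),interpolation=cv2.INTER_AREA)
    m=np.where(cv2.erode(hs,el(7))>0,1,np.where(cv2.dilate(hs,el(9))>0,3,0)).astype(np.uint8)
    cv2.grabCut(im[n],m,None,np.zeros((1,65)),np.zeros((1,65)),5,cv2.GC_INIT_WITH_MASK)
    ms=((m==1)|(m==3)).astype(np.uint8); _,l,st,_=cv2.connectedComponentsWithStats(ms)
    return cv2.resize((l==1+np.argmax(st[1:,4])).astype(np.uint8),None,fx=S,fy=S,interpolation=cv2.INTER_LINEAR)
p0=np.array([*TIP,.24,0,0])
side=lambda p:np.vstack([pts(p,-.05),pts(p,.05)])
MS=seg("scene",fill("scene",side(p0))); mt=seg("top",fill("top",pts(p0,.05)))
iou=lambda A,B:1-(A&B).sum()/(A|B).sum()
def cost(p): return iou(fill("scene",side(p)),MS)+iou(fill("top",pts(p,.05)),mt)+.02*((p[2]-.24)/.005)**2
best=minimize(cost,p0,method="Nelder-Mead",options=dict(maxiter=500,initial_simplex=np.vstack([p0]+[p0+d for d in np.diag([.008,.008,.005,.08,.08])])))
p=best.x; print("fit",p[:3].round(4),np.degrees(p[3:]).round(1),best.fun,cost(p0)); print("rim",pts(p,-.05).mean(0).round(4),"foot",pts(p,.05).mean(0).round(4))
out=[]
for n,M,P in (("top",mt,pts(p,.05)),("scene",MS,side(p))):
    u,v=proj(n,p[:3])[0].round().astype(int)
    o=cv2.resize(im[n],None,fx=S,fy=S,interpolation=cv2.INTER_CUBIC)
    for X,c in ((M,(0,0,255)),(fill(n,P),(0,255,0))): cv2.drawContours(o,cv2.findContours(X,0,1)[0],-1,c,1)
    out.append(o[v*S-200:v*S+200,u*S-180:u*S+180])
cv2.imwrite("pics/fit2.png",np.hstack(out))
E
python3 fit2.py
```

```text
pan [ 0.55637538 -0.22065207]
fit [ 0.5567 -0.2222  0.236 ] [0.9 2.2] 0.19779826061798364 0.26987249322295737
rim [ 0.5548 -0.2215  0.1861] foot [ 0.5586 -0.223   0.286 ]
```

View pics/fit2.png

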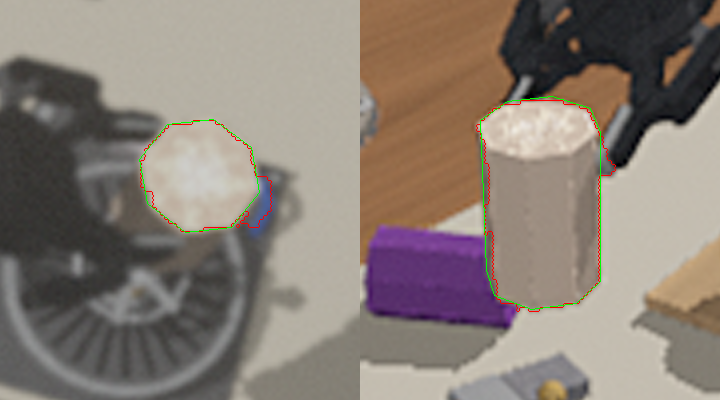

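The fitted outline matches in both views: the beaker is within about 3 mm of the post axis, tilted about 2°, and 4 mm lower than commanded. I'll shift it 1.5 mm in +x, then lower and press gently with a force stop.

```bash
python3 - <<'E'
from h import *
T=TIP+[.0015,.001]
go=lambda z,**k:robot.line_to(*press(TH,SG,G,PHI,np.array([*T,z])),**k)
print(go(.135,velocity=.08,f_stop=6), robot.current_tool_pos()[2]-.014); robot.pause(.2)
f0=robot.current_contact_force(); print(f0.round(2))
zc=lambda:round(robot.current_tool_pos()[2]-.014,4)
print("touch",go(.108,velocity=.02,f_stop=4),zc(),(robot.current_contact_force()-f0).round(2))
f1=robot.current_contact_force()
print("home",go(.096,velocity=.012,f_stop=18),zc()); robot.pause(.3)
print(zc(),(robot.current_contact_force()-f0).round(2),robot.current_torque().round(2),robot.current_finger_gap()*85,robot.current_gripper_force(),robot.current_time_s())
E
```

```text
False 0.1356956048458988
[ 0.25  0.15 -2.94]
touch True 0.1158 [-0.45  2.5   7.26]
home True 0.1055
0.106 [-3.34  5.15 12.  ] [-0.35  0.35 -0.51] 57.07504045523573 77.83230632543564 13.8
```

Contact came at about 0.116 and the force settled at 12 N, so it's near home but not clearly on the stop. I'll press further in small steps.

```bash
python3 - <<'E'
from h import *
T=TIP+[.0015,.001]; f0=np.array([.25,.15,-2.94]); zc=lambda:round(robot.current_tool_pos()[2]-.014,4)
z=.106
for i in range(10):
    z-=.0007
    robot.line_to(*press(TH,SG,G,PHI,np.array([*T,z])),velocity=.006); robot.pause(.25)
    d=robot.current_contact_force()-f0; print(round(z,4),zc(),d.round(1))
    if d[2]>25: break
print(robot.current_torque().round(2),robot.current_eef_rot().round(2),robot.current_finger_gap()*85,robot.current_time_s())
out=[]
for n in ("top","scene"):
    im=cv2.cvtColor(vision.grab_frame(n),cv2.COLOR_RGB2BGR); cv2.imwrite(f"pics/{n}_end.png",im)
    u,v=proj(n,[*TIP,.08])[0].round().astype(int)
    out.append(cv2.resize(im[v-50:v+50,u-40:u+40],None,fx=5,fy=5,interpolation=cv2.INTER_CUBIC))
cv2.imwrite("pics/end.png",np.hstack(out))
E
```

```text
0.1053 0.1071 [-1.4  4.3 11.3]
0.1046 0.1065 [-2.9  4.6 11.8]
0.1039 0.1059 [-2.5  4.9 11.9]
0.1032 0.1053 [-1.4  4.2 12.4]
0.1025 0.1047 [-2.4  4.9 11.9]
0.1018 0.1041 [-2.   4.9 13.6]
0.1011 0.1038 [-2.8  5.  13.5]
0.1004 0.1038 [-3.5  5.2 15.2]
0.0997 0.1037 [-4.2  6.7 17.1]
0.099 0.1037 [-4.1  7.7 20.3]
[-1.38  0.4  -0.65] [179.73  60.47  99.72] 57.55620671491802 19.0833
```

View pics/end.png

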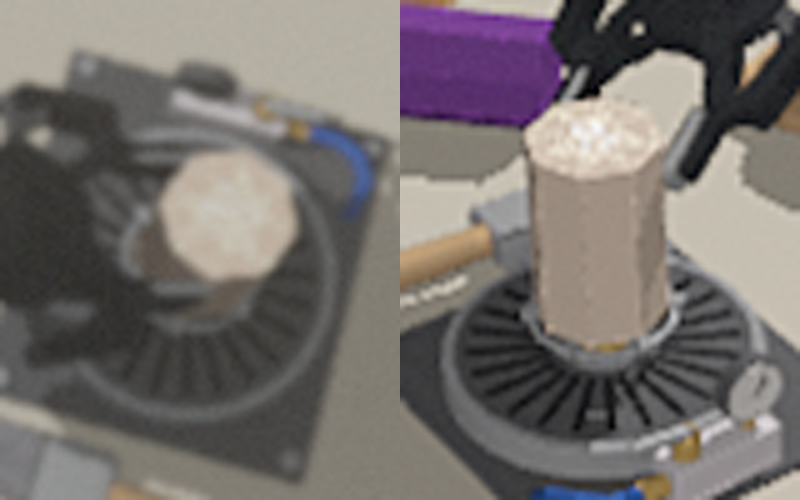

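The picture shows the beaker upright and centred on the spider, held by the fingers, with its rim low at the housing. The height stalled at 0.1037, 12.1 mm after first contact, while the force rose to 20 N. That is the hard stop, so I'm handing in.

```bash
python3 - <<'E'
from h import *
print((robot.current_contact_force()-[.25,.15,-2.94]).round(1), np.abs(robot.current_dq()).max())
print(workorder.close_job())
E
```

```text
[-5.3  6.9 18.9] 0.0835785096529011
the job is handed in; nothing more can be done
None
```

I handed the job in with the beaker held mouth down over the air post, pressed onto the stop at about 19 N (12 mm of spider travel by the arm's readings); no verdict came back.

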